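Nest the emptied parts pans on the drill bench mat

ROBOT

A 6-joint arm with a two-finger parallel gripper is mounted at the origin on the work surface. World frame = base frame: x ahead of the robot, y to its left, z up, the work surface at z = 0. Lengths are in mm, angles in rad, forces in N, time in s.
With the tool pointing down it reaches from about 325 to 850 mm from the base axis. Payload 4.4 kg.
Tool frame: the origin (TCP) lies between the finger pads; the fingertips stand 14 mm ahead of it and the grasp point (between the pads) lies 5 mm behind it (bot.tip_extent is the distance from the TCP to the fingertips, in mm); z points along the fingers, y is the line along which they close (so a half turn about z gives the same grasp; the last joint's range is limited). The gripper opens to 94 mm and grips with 3 to 60 N. Pads are 16 mm wide; open, the fingers measure 119 mm over their backs; the gripper's body (75 mm by 177 mm) begins 78 mm behind the grasp point.
Start: joints at [1.085, 0.207, 1.542, -0, 1.393, -0.15], TCP at [189.486, 542.883, 219.447] pointing down, gripper open.
Joint ranges: [-2.73, 2.73], [-0.86, 2.22], [0.23, 2.46], [-1.11, 4.25], [0.08, 2.63], [-2.82, 2.82]. Speed limits (rad/s): [2.79, 2.79, 3.14, 3.14, 3.14, 3.14].

INTERFACE

Orientations are given as a unit quaternion [x, y, z, w].
In Python, from workcell import sensors, camera, camera_model, bot gives the robot as it stands.
- The arm moves only by the tool move_arm, never from a script. Its argument "commands" is a list of rows, each a list of 4 numbers: the shift along the tool's x, y, z scaled (see below), then the turn about the tool's z scaled (see below). A call has 1 to 8 rows; each row is the pose to reach, as a shift and turn from the pose commanded when the call began, along the tool's axes at that moment, turning the shorter way round; what a row does not reach only later rows make up. The controller multiplies each number of a shift by 0.5 m and each number of a turn by 2 pi rad. A row lasts 1/10 s, in which the tool goes at most 50 mm and 8.59 degrees, less where a joint would pass 70% of its speed; a pose out of reach is approached as far as the arm can. A call with a number of a shift or a turn outside -1 to 1 is refused whole. A call with a gripper value outside its range is refused whole. "fingers" is the gripper command: -1 is shut, 1 is fully open, values between are in proportion, set as the call begins (left out, the last holds). The fingers move at their own pace and stop on an object; "newtons" is the grip in N (left out, the last holds). Time passes only in rows, so rows that repeat a pose let the fingers close. It gives the time, the measured TCP pose, the force, the opening and the grip force at its end, in the units of the state.
- sensors.state(): the state, without advancing time (a new reading comes with each control period).
- camera(name): name is "scene" or "top" or "wrist"; returns the picture (400x640x3 uint8, red, green, blue); there is no depth.
- camera_model(name): a dict with "fx", "fy", "cx", "cy" (pixels), "world_from_camera" (4x4, takes a point from camera to world coordinates). Camera axes: x right, y down, z forward; pixel columns grow to the right and rows downward; lengths in mm; the calibration is good to about 2 mm. A picture is of the moment at which its call begins: read the wrist's pose just before it. camera_model takes no time and is no camera call; for the wrist camera it gives the pose at the moment of the call.
- bot.close_job(): hands the job in; it is judged then, once.
The state is a dict: "time_s": time; "qpos": joint angles; "joint_velocities": joint speeds; "joint_torque": joint torques, N m; "eef_pos": TCP position; "orientation": TCP orientation; "wrist_force": force on the tool from outside, world axes, zero at the start; "ft_torque": the same for the moment, N m; "gripper_width": opening from 0.0 (shut) to 1.0 (fully open); "grasp_force": force on a finger pad.
Only numpy, scipy, OpenCV 4.12 (cv2) and the standard library are available. Lean on these libraries where they do the work, as an engineer would, in place of code of your own. Each camera call takes 0.05 s, during which the arm holds its last target. There are 200 camera calls.

TASK

Tidy up the three empty steel parts pans: stand the largest squarely inside the edges of the black mat, with the middle pan nested in it and the smallest in the middle one, each upright and fully home on the floor of the pan around it. The handles may point any way, but must not rest on one another. Keep the pans upright while moving them, and leave the can, tape, vice and blue bin where they are.

Things in the scene. Friction and masses are not known exactly. Their poses are not given: they have to be found in the camera images.
- large_pan_centre (a point): the large pan of three: round open steel pan, upright, rim diameter 128 mm, base diameter 118 mm, 45 mm high, wall 3, floor 4 mm thick, 260 g +-25 %. Point: on its axis, 22.5 mm above its underside; z up, x along the handle. Nested pans stand 4 mm higher than the one around them, with 6 mm play all round; handles must point at least 0.5 rad apart or they collide
- middle_pan_centre (a point): the middle pan of three: round open steel pan, upright, rim diameter 110 mm, base diameter 100 mm, 45 mm high, wall 3, floor 4 mm thick, 210 g +-25 %. Point: on its axis, 22.5 mm above its underside; z up, x along the handle. Nested pans stand 4 mm higher than the one around them, with 6 mm play all round; handles must point at least 0.5 rad apart or they collide
- small_pan_centre (a point): the small pan of three: round open steel pan, upright, rim diameter 92 mm, base diameter 82 mm, 45 mm high, wall 3, floor 4 mm thick, 160 g +-25 %. Point: on its axis, 22.5 mm above its underside; z up, x along the handle. Nested pans stand 4 mm higher than the one around them, with 6 mm play all round; handles must point at least 0.5 rad apart or they collide
- large_pan_grip (a point): middle of the large pan's black grip, a level bar 14 mm wide, 18 mm tall, 46 mm long (72 to 118 mm from the pan's axis). Point: 98 mm from the axis along x, 25.5 mm above the pan's centre point; x points outwards, z up. A steel strap 14 mm wide, 0 to 5 mm above the rim, joins it to the pan and passes over the rims of outer pans
- middle_pan_grip (a point): middle of the middle pan's black grip, a level bar 14 mm wide, 18 mm tall, 46 mm long (72 to 118 mm from the pan's axis). Point: 98 mm from the axis along x, 25.5 mm above the pan's centre point; x points outwards, z up. A steel strap 14 mm wide, 0 to 5 mm above the rim, joins it to the pan and passes over the rims of outer pans
- small_pan_grip (a point): middle of the small pan's black grip, a level bar 14 mm wide, 18 mm tall, 46 mm long (72 to 118 mm from the pan's axis). Point: 98 mm from the axis along x, 25.5 mm above the pan's centre point; x points outwards, z up. A steel strap 14 mm wide, 0 to 5 mm above the rim, joins it to the pan and passes over the rims of outer pans
- mat: square black rubber mat lying fixed on the bench, 180 x 180 mm, 4 mm thick; origin at the centre of its underside, on the bench top; x and y along its edges
- can: bystander: upright orange can, 62 mm across, 160 mm tall, origin at the centre of its underside
- tape: bystander: roll of pale tape lying flat, 100 mm across, 48 mm high, origin at the centre of its underside
- vice: bystander: dark steel drill vice, about 175 x 100 mm, 62 mm high, its screw and tommy bar towards the robot; origin at the centre of its underside
- bin: bystander: empty blue parts bin, 100 x 160 mm, 75 mm high, origin at the centre of its underside
Things that resemble listed ones, but are neither listed nor needed, are in the scene too. Leave any red look-alike of the part that bears large_pan_centre alone.

How it is judged (in metres and radians):
At the end, for the whole second after the job is handed in: Largest pan flat on the mat (tilt < 0.05 rad), its axis within 34 mm of the mat's centre along each edge; the middle pan in the largest and the smallest in the middle one, each 1 to 8 mm higher than the pan around it (home: 4 mm), axes within 11 mm, tilt < 0.06 rad (z of middle_pan_centre in the frame of large_pan_centre between 0.001 and 0.008 m and horizontal distance between middle_pan_centre and large_pan_centre below 0.011 m and angle between each of middle_pan_centre, small_pan_centre's own z axis and vertical below 0.06 rad and z of small_pan_centre in the frame of middle_pan_centre between 0.001 and 0.008 m and horizontal distance between small_pan_centre and middle_pan_centre below 0.011 m and angle between large_pan_centre's own z axis and vertical below 0.05 rad and z of large_pan_centre in the frame of mat between 0.023 and 0.031 m and x of large_pan_centre in the frame of mat between -0.034 and 0.034 m and y of large_pan_centre in the frame of mat between -0.034 and 0.034 m); the robot touches nothing.
It fails at once if the can, tape, vice or bin is moved more than 20 mm (distance of any of can, tape, vice, bin from where it was at the start of the episode above 0.02 m).
It fails at once if a pan is tipped far over (more than 0.7 rad) (angle between any of large_pan_centre, middle_pan_centre, small_pan_centre's own z axis and vertical above 0.7 rad).
It also fails if it takes over 72 s, if anything falls off the work surface, if the arm or the gripper's body presses on something with over 40 N, if the wrist force passes 120 N, or if a joint passes its speed limit or range.

## Working session

There is one attempt and no reset: what is moved stays moved. The work goes in short steps, Python scripts to look and compute and a tool call to move; the robot and the scene stay as the last step left them, time stands still between calls to the robot, and variables do not carry over. Pictures are saved under pics/ and viewed, at most 10 in all, crops included, and the job is handed in when it is done.

Besides the shell and the picture viewer there is one more tool, called after ">>>" in YAML: its name, and indented under it one key for each argument. move_arm: Moves the arm, as the interface text tells. Shifts and turns lie within -1 to 1; 1 stands for 0.5 m of shift or 2 pi rad of turn. Its arguments: {"type":"object","properties":{"commands":{"type":"array"},"fingers":{"type":"number"},"newtons":{"type":"number"}},"required":["commands"]}

```bash
mkdir -p pics; python3 - <<'E'
from workcell import sensors,camera,camera_model,bot
import cv2,numpy as np
s=sensors.state();print(s)
for n in("top","scene"):
    im=camera(n);cv2.imwrite(f"pics/{n}0.png",im[:,:,::-1]);m=camera_model(n);print(n,m)
E
```

```text
{'time_s': 0.0, 'qpos': array([ 1.08453216e+00,  2.07367715e-01,  1.54292085e+00,  6.33234491e-06,
        1.39347776e+00, -1.50521071e-01]), 'joint_velocities': array([ 0.00056791,  0.00064703, -0.00138786,  0.00165525,  0.00024218,
       -0.00073482]), 'joint_torque': array([-4.08736114e-04, -3.70862782e+01, -2.81420588e+01,  6.97132037e-02,
        3.59009276e-02, -1.59254100e-04]), 'eef_pos': array([189.1094483 , 542.21389314, 218.33615149]), 'orientation': array([ 1.67084653e-01,  9.85941954e-01, -1.03123530e-03, -3.43182619e-04]), 'wrist_force': array([ 0.66995552, -0.34053665,  0.45387589]), 'ft_torque': array([0.01338466, 0.02519368, 0.02313243]), 'grasp_force': 0.0, 'gripper_width': 0.9991622186774446}
top {'fx': 404.0519964866066, 'fy': 404.0519964866066, 'cx': 321.0232658231881, 'cy': 191.77113869931972, 'world_from_camera': array([[-1.95493627e-02, -9.98309024e-01,  5.47440779e-02,
         4.19654546e+02],
       [-9.99804234e-01,  1.93527916e-02, -4.11860215e-03,
         6.26879389e+01],
       [ 3.05218697e-03, -5.48138769e-02, -9.98491924e-01,
         1.41120479e+03],
       [ 0.00000000e+00,  0.00000000e+00,  0.00000000e+00,
         1.00000000e+00]])}
scene {'fx': 477.1758567599598, 'fy': 477.1758567599598, 'cx': 318.67145097107056, 'cy': 192.61504837182648, 'world_from_camera': array([[-4.54447118e-01,  6.97904177e-01, -5.53540944e-01,
         1.41913347e+03],
       [ 8.90755246e-01,  3.60045167e-01, -2.77349183e-01,
         5.22229847e+02],
       [ 5.73658772e-03, -6.19110036e-01, -7.85283296e-01,
         1.36866124e+03],
       [ 0.00000000e+00,  0.00000000e+00,  0.00000000e+00,
         1.00000000e+00]])}
```

View pics/top0.png

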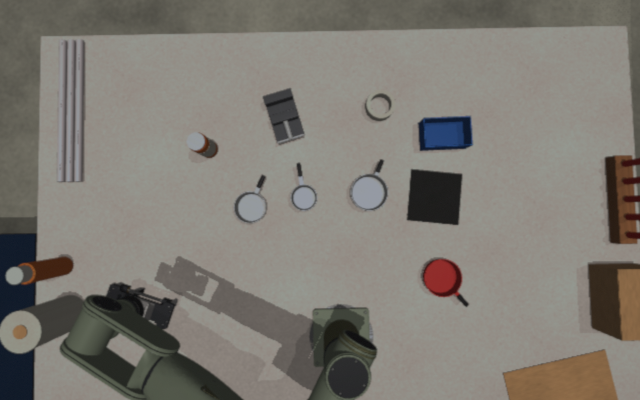

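View pics/scene0.png

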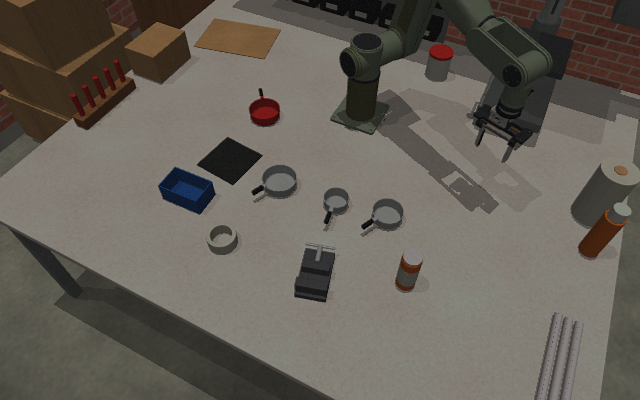

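Seen in the top view:
- Large pan at (368,192), grip at (379,166).
- Small pan at (304,197), grip at (299,169).
- Middle pan at (251,207), grip at (261,183).
- Mat at (435,197).

Could be confused: the red pan at (442,277) with its grip at (461,299) is the look-alike, so I leave it. The vice's dark parts and the mat could pass for black grips. Next I measure, with one close crop to check.

```bash
cat >h.py <<'E'
import cv2,numpy as np
from workcell import sensors,camera,camera_model,bot
def ray(m,uv,z):
    W=m["world_from_camera"];d=W[:3,:3]@[(uv[0]-m["cx"])/m["fx"],(uv[1]-m["cy"])/m["fy"],1];o=W[:3,3]
    return (o+d*(z-o[2])/d[2])[:2]
def proj(m,p):
    W=m["world_from_camera"];c=W[:3,:3].T@(np.array(p)-W[:3,3]);return np.array([m["fx"]*c[0]/c[2]+m["cx"],m["fy"]*c[1]/c[2]+m["cy"]])
def blobs(mask,x0,y0,x1,y1,amin):
    k=np.zeros_like(mask);k[y0:y1,x0:x1]=mask[y0:y1,x0:x1]
    cs,_=cv2.findContours(k,cv2.RETR_EXTERNAL,cv2.CHAIN_APPROX_NONE)
    return sorted([c for c in cs if cv2.contourArea(c)>=amin],key=cv2.contourArea)[::-1]
E
python3 - <<'E'
from h import *
im=cv2.imread("pics/top0.png");m=camera_model("top")
cv2.imwrite("pics/top0c.png",cv2.resize(im[145:240,225:475],None,fx=3.2,fy=3.2,interpolation=cv2.INTER_CUBIC))
g=im.max(2);b,_,r=[im[:,:,i].astype(int) for i in range(3)]
dark=((g<50)*255).astype('uint8')
blue=((b-r>5)*255).astype('uint8')
c=blobs(dark,400,160,470,230,500)[0];R=cv2.minAreaRect(c);print("mat",R,ray(m,R[0],4),[ray(m,p,4).round() for p in cv2.boxPoints(R)])
for n,(x0,x1) in dict(L=(345,392),S=(287,322),M=(230,275)).items():
    d=blobs(dark,x0,155,x1,195,20)
    f=blobs(blue,x0,165,x1,230,100)
    for q in f[:1]:
        e=cv2.minEnclosingCircle(q);E=cv2.fitEllipse(q);print(n,"interior",e,E,cv2.contourArea(q),ray(m,E[0],4),ray(m,E[0],45))
    for q in d[:2]:
        M=cv2.moments(q);u=(M['m10']/M['m00'],M['m01']/M['m00']);print(n,"grip",u,cv2.minAreaRect(q),ray(m,u,55))
E
```

```text
mat ((434.3565979003906, 196.57786560058594), (50.06626892089844, 49.794654846191406), 5.19442892074585) [ 472.35234351 -338.10234027] [array([ 396., -241.]), array([ 569., -262.]), array([ 549., -436.]), array([ 377., -414.])]
L interior ((367.18182373046875, 192.72727966308594), 16.273832321166992) ((366.7452697753906, 192.97036743164062), (29.13609504699707, 31.618911743164062), 148.35679626464844) 720.5 [ 489.52629004 -102.51257453] [487.49052272 -97.69932978]
L grip (378.94573643410854, 165.7751937984496) ((378.9655456542969, 165.5862274169922), (2.971125364303589, 10.770329475402832), 21.801406860351562) [ 578.07301004 -140.07526185]
S interior ((302.5, 198.5), 11.597513198852539) ((302.9958190917969, 198.1404571533203), (19.480422973632812, 22.14323616027832), 160.6980438232422) 335.0 [475.80147096 120.12315859] [474.16558686 118.44973903]
M interior ((251.10000610351562, 207.10000610351562), 13.461889266967773) ((250.47743225097656, 207.45590209960938), (23.62333106994629, 25.769744873046875), 160.49908447265625) 473.5 [446.92890806 303.31615861] [446.13424841 296.30526929]
M grip (260.5238095238095, 181.6031746031746) ((260.6000061035156, 181.3000030517578), (3.130495071411133, 10.733126640319824), 26.56505012512207) [532.21329448 259.94852456]
```

View pics/top0c.png

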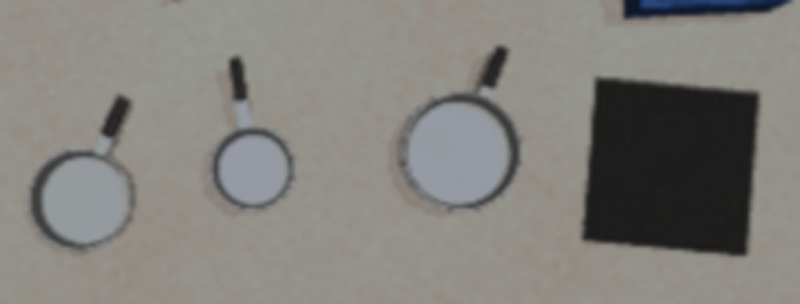

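The crop shows three steel pans with black grips on straps, at crop pixels L (460,152), S (252,168) and M (83,200), and the mat at (670,165). The sizes are in the order 128 > 110 > 92, so the choice is right.

```bash
cat >>h.py <<'E'
def tool():
    s=sensors.state();x,y,z,w=s["orientation"];from scipy.spatial.transform import Rotation as R
    M=R.from_quat(s["orientation"]).as_matrix();return s,M
def go(x,y,z,phi):
    "phi = world yaw of tool y axis; prints scaled shift + turn"
    s,M=tool();d=M.T@(np.array([x,y,z])-s["eef_pos"])/500
    yaw=np.arctan2(M[1,1],M[0,1]);t=-((phi-yaw+np.pi)%(2*np.pi)-np.pi)/(2*np.pi)
    print("t",round(s["time_s"],2),"tcp",s["eef_pos"].round(1),"yaw",round(yaw,3),"q6",s["qpos"][5].round(2),"row",d.round(4),round(t,4))
E
python3 - <<'E'
from h import *
m=camera_model("top")
c=lambda u,v:(225+u/3.2,145+v/3.2)
for n,a,b in(("L",(460,152),(493,68)),("S",(252,168),(238,78)),("M",(83,200),(116,118))):
    p=ray(m,c(*a),4);q=ray(m,c(*b),55);d=q-p;print(n,p,q,np.hypot(*d),np.arctan2(d[1],d[0]))
print("bin near corners",ray(m,(420,151),75),ray(m,(471,149),75),"red",ray(m,(442,277),20))
go(572,-138,170,1.17)
E
```

```text
L [ 491.03337495 -109.55034683] [ 576.45553834 -140.42527236] 90.83065024982673 -0.3468291489713894
S [477.98339944 117.4576127 ] [571.02843836 128.58468689] 93.70800951826075 0.11902279808493844
M [446.74440754 301.71839424] [531.24895481 257.51716787] 95.36648741142778 -0.4819275463276499
bin near corners [ 622.58784443 -275.30978413] [ 626.05605909 -445.72315535] red [ 196.751007   -350.04765872]
t 0.1 tcp [189.2 542.3 218.4] yaw 1.235 q6 -0.15 row [-1.1713 -1.032   0.0985] 0.0103
```

>>> move_arm:
  commands:
    - [-0.585,-0.515,0.03,0.005]
    - [-0.585,-0.515,0.03,0.005]
    - [-0.585,-0.515,0.03,0.005]
    - [-0.585,-0.515,0.03,0.005]
    - [-0.585,-0.515,0.03,0.005]
    - [-0.585,-0.515,0.03,0.005]
    - [-0.585,-0.515,0.03,0.005]
    - [-0.585,-0.515,0.03,0.005]

```text
time_s: 0.9
eef_pos: [381.3, 201.0, 204.1]
orientation: [0.183, 0.983, -0.0, -0.0]
wrist_force: [1.0, 0.4, -0.1]
gripper_width: 1.001
grasp_force: 0.0
```

>>> move_arm:
  commands:
    - [-0.58,-0.515,0.06,0.005]
    - [-0.58,-0.515,0.06,0.005]
    - [-0.58,-0.515,0.06,0.005]
    - [-0.58,-0.515,0.06,0.005]
    - [-0.58,-0.515,0.06,0.005]
    - [-0.58,-0.515,0.06,0.005]
    - [-0.58,-0.515,0.06,0.005]
    - [-0.58,-0.515,0.06,0.005]
  fingers: 0

```text
time_s: 1.7
eef_pos: [559.5, -143.8, 173.6]
orientation: [0.199, 0.98, -0.0, -0.0]
wrist_force: [0.5, 0.3, -0.1]
gripper_width: 0.502
grasp_force: 0.0
```

```bash
python3 - <<'E'
from h import *
go(572,-138,170,1.17)
m=camera_model("wrist");im=camera("wrist")[:,:,::-1];cv2.imwrite("pics/w1.png",im);np.save("w1.npy",m["world_from_camera"]);print(m)
E
```

```text
t 1.7 tcp [ 559.5 -143.8  173.6] yaw 1.17 q6 -1.57 row [-0.0186  0.0205  0.0072] 0.0001
{'fx': 351.1315139756333, 'fy': 351.1315139756333, 'cx': 324.72899668357746, 'cy': 200.47603923348282, 'world_from_camera': array([[ 3.90061910e-01,  8.90383969e-01,  2.34665920e-01,
         4.92270324e+02],
       [ 9.20788628e-01, -3.77208402e-01, -9.93082287e-02,
        -1.15682753e+02],
       [ 9.55018436e-05,  2.54814068e-01, -9.66990063e-01,
         3.39060537e+02],
       [ 0.00000000e+00,  0.00000000e+00,  0.00000000e+00,
         1.00000000e+00]])}
```

View pics/w1.png

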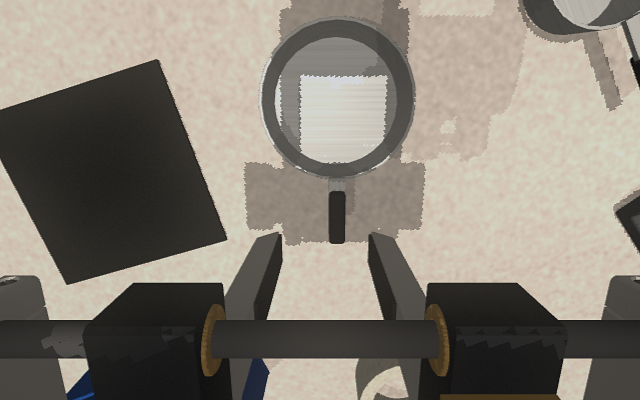

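The wrist view shows:
- The large pan, rim centre (337,98), radius about 77 px.
- Its grip, top from (337,192) to (337,243).
- The mat, with corners at (158,60), (227,239) and (67,284).

```bash
python3 - <<'E'
from h import *
m=camera_model("wrist");m["world_from_camera"]=np.load("w1.npy")
r=ray(m,(337,98),45);print("rim",r,[ray(m,(337+a,98),45) for a in(-77,77)])
a,b=ray(m,(337,192),57),ray(m,(337,240),57);print("grip",a,b,np.hypot(*(a-r)),np.hypot(*(b-r)))
d=b-r;th=np.arctan2(d[1],d[0]);print("th",th)
A,B,C=[ray(m,p,4) for p in((158,60),(227,239),(67,284))]
print("mat",A,B,C,np.hypot(*(A-B)),np.hypot(*(C-B)),(A+C)/2)
p=r+90*np.array([np.cos(th),np.sin(th)]);print(p);go(*p,53,th+np.pi/2)
E
```

```text
rim [ 489.00686621 -103.5524058 ] [array([ 464.85318528, -160.5705092 ]), array([513.16151867, -46.53200896])]
grip [ 558.00873622 -132.50077205] [ 597.03791747 -148.62582029] 74.82824315869411 117.05691236211057
th -0.39526801964170677
mat [ 396.11896958 -236.55180741] [ 572.11915981 -257.32420149] [ 551.47158663 -435.38196361] 177.22178002178086 179.25091053885865 [ 473.79527811 -335.96688551]
[ 572.06727176 -138.20740585]
t 1.75 tcp [ 561.6 -148.9  173.3] yaw 1.167 q6 -1.57 row [-0.0102  0.0287  0.2404] -0.0013
```

>>> move_arm:
  commands:
    - [0,0,0,0]
    - [0,0,0,0]
  fingers: -0.2
  newtons: 60

```text
time_s: 1.95
eef_pos: [558.2, -140.5, 173.7]
orientation: [0.198, 0.98, 0.0, -0.001]
wrist_force: [-0.0, 0.0, -0.5]
gripper_width: 0.405
grasp_force: 0.0
```

```bash
python3 -c "
from h import *
go(572,-138.2,53,1.175)"
```

```text
t 1.95 tcp [ 558.2 -140.5  173.7] yaw 1.172 q6 -1.57 row [-0.0241  0.0148  0.2413] -0.0005
```

>>> move_arm:
  commands:
    - [-0.024,0.015,0.05,0]
    - [-0.024,0.015,0.1,0]
    - [-0.024,0.015,0.12,0]
    - [-0.024,0.015,0.12,0]
    - [-0.024,0.015,0.12,0]

```text
time_s: 2.45
eef_pos: [573.1, -138.2, 115.3]
orientation: [0.198, 0.98, -0.0, 0.0]
wrist_force: [-0.6, 0.6, 0.3]
gripper_width: 0.396
grasp_force: 0.0
```

```bash
python3 -c "
from h import *
go(572,-138.2,53,1.175)"
```

```text
t 2.45 tcp [ 573.1 -138.2  115.3] yaw 1.173 q6 -1.56 row [ 0.0021 -0.0009  0.1245] -0.0003
```

>>> move_arm:
  commands:
    - [0.002,-0.001,0.06,0]
    - [0.002,-0.001,0.11,0]
    - [0.002,-0.001,0.142,0]
    - [0.002,-0.001,0.142,0]
    - [0.002,-0.001,0.142,0]

```text
time_s: 2.95
eef_pos: [572.6, -139.1, 44.5]
orientation: [0.198, 0.98, -0.0, 0.001]
wrist_force: [-0.2, 0.2, -0.0]
gripper_width: 0.399
grasp_force: 0.0
```

>>> move_arm:
  commands:
    - [0,0,0,0]
    - [0,0,0,0]
    - [0,0,0,0]
    - [0,0,0,0]
    - [0,0,0,0]
  fingers: -1

```text
time_s: 3.45
eef_pos: [572.6, -139.0, 44.3]
orientation: [0.198, 0.98, -0.0, 0.001]
wrist_force: [0.1, 0.1, 3.3]
gripper_width: 0.145
grasp_force: 60.0
```

>>> move_arm:
  commands:
    - [0,0,-0.01,0]
    - [0,0,-0.03,0]
    - [0,0,-0.06,0]
    - [0,0,-0.1,0]
    - [0,0,-0.12,0]
    - [0,0,-0.12,0]

```text
time_s: 4.05
eef_pos: [573.7, -139.6, 106.2]
orientation: [0.198, 0.98, -0.001, 0.003]
wrist_force: [-0.7, 0.6, -2.6]
gripper_width: 0.144
grasp_force: 60.0
```

```bash
python3 - <<'E'
from h import *
th=-2.2
x,y=473+90*np.cos(th),-337+90*np.sin(th);print(x,y);go(x,y,104,th+np.pi/2)
im=camera("wrist")[:,:,::-1];cv2.imwrite("pics/w2.png",im);print(sensors.state()["wrist_force"],sensors.state()["ft_torque"])
g=cv2.cvtColor(im,cv2.COLOR_BGR2GRAY)
E
```

```text
420.03489944701886 -409.7646763437631
t 4.05 tcp [ 573.7 -139.6  106.2] yaw 1.172 q6 -1.56 row [ 0.0736 -0.6172  0.0041] 0.2867
[-0.63799762  0.45598328 -2.32494033] [-0.10318082 -0.16685372 -0.04862815]
```

View pics/w2.png

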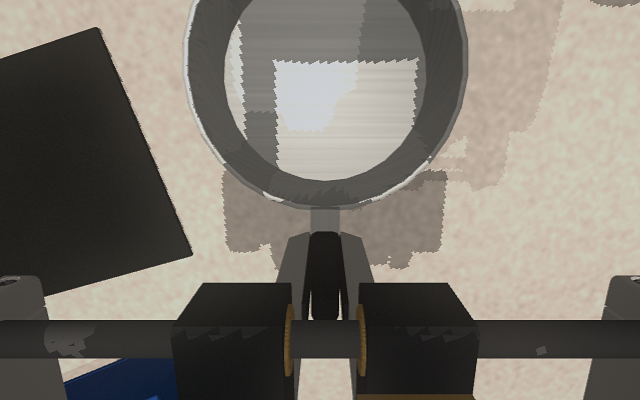

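The large pan hangs level in the fingers, with its rim around (326,70). I carry it over the mat, turning the handle to about −2.2 rad.

>>> move_arm:
  commands:
    - [0.01,-0.03,0,0.015]
    - [0.015,-0.08,0,0.035]
    - [0.02,-0.13,0,0.057]
    - [0.025,-0.18,0,0.08]
    - [0.03,-0.23,0,0.102]
    - [0.035,-0.28,0,0.125]
    - [0.04,-0.32,0,0.145]
    - [0.04,-0.34,0,0.155]

```text
time_s: 4.9
eef_pos: [485.6, -288.8, 102.2]
orientation: [0.636, 0.772, -0.0, -0.001]
wrist_force: [0.2, 0.6, -2.6]
gripper_width: 0.141
grasp_force: 60.0
```

```bash
python3 -c "
from h import *
go(420,-409.8,104,-.629)"
```

```text
t 4.9 tcp [ 485.6 -288.8  102.2] yaw 0.193 q6 -0.88 row [-0.2124 -0.1752 -0.0035] 0.1308
```

>>> move_arm:
  commands:
    - [-0.03,-0.03,-0.003,0.02]
    - [-0.08,-0.06,-0.003,0.043]
    - [-0.13,-0.1,-0.003,0.066]
    - [-0.17,-0.14,-0.003,0.089]
    - [-0.2,-0.165,-0.003,0.11]
    - [-0.212,-0.175,-0.003,0.13]
    - [-0.212,-0.175,-0.003,0.13]
    - [-0.212,-0.175,-0.003,0.13]

```text
time_s: 5.7
eef_pos: [421.9, -408.0, 103.9]
orientation: [0.888, 0.459, -0.0, -0.001]
wrist_force: [0.8, -0.2, -2.5]
gripper_width: 0.145
grasp_force: 60.0
```

```bash
python3 -c "
from h import *
go(420,-409.8,48.3,-.629)"
```

```text
t 5.7 tcp [ 421.9 -408.   103.9] yaw -0.616 q6 -0.3 row [-0.0051 -0.0008  0.1111] 0.002
```

>>> move_arm:
  commands:
    - [-0.005,-0.001,0.04,0.002]
    - [-0.005,-0.001,0.08,0.002]
    - [-0.005,-0.001,0.098,0.002]
    - [-0.005,-0.001,0.105,0.002]
    - [-0.005,-0.001,0.11,0.002]
    - [-0.005,-0.001,0.11,0.002]

```text
time_s: 6.3
eef_pos: [421.1, -410.8, 50.4]
orientation: [0.891, 0.453, 0.0, 0.0]
wrist_force: [-0.6, 0.2, -2.7]
gripper_width: 0.143
grasp_force: 60.0
```

>>> move_arm:
  commands:
    - [0,0,0,0]
    - [0,0,0,0]
    - [0,0,0,0]
  fingers: -0.3

```text
time_s: 6.6
eef_pos: [421.3, -411.5, 51.1]
orientation: [0.892, 0.453, 0.0, 0.001]
wrist_force: [0.6, 0.2, -0.8]
gripper_width: 0.338
grasp_force: 0.0
```

>>> move_arm:
  commands:
    - [0,0,-0.05,0]
    - [0,0,-0.12,0]
    - [0,0,-0.2,0]
    - [0,0,-0.26,0]
    - [0,0,-0.26,0]
    - [0,0,-0.26,0]

```text
time_s: 7.2
eef_pos: [421.0, -411.1, 181.0]
orientation: [0.892, 0.453, 0.0, 0.001]
wrist_force: [-0.1, 0.8, -0.6]
gripper_width: 0.347
grasp_force: 0.0
```

```bash
python3 - <<'E'
from h import *
go(528,262,175,-.465+np.pi/2)
im=camera("wrist")[:,:,::-1];cv2.imwrite("pics/w3.png",im);print(repr(camera_model("wrist")["world_from_camera"]))
E
```

```text
t 7.2 tcp [ 421.  -411.1  181. ] yaw -0.631 q6 -0.29 row [ 1.2132 -0.6217  0.0098] -0.2764
array([[ 8.07101623e-01, -5.70682892e-01, -1.51353911e-01,
         4.65086763e+02],
       [-5.90411505e-01, -7.80610069e-01, -2.05090651e-01,
        -3.51325224e+02],
       [-1.10666092e-03,  2.54890088e-01, -9.66969399e-01,
         3.44716039e+02],
       [ 0.00000000e+00,  0.00000000e+00,  0.00000000e+00,
         1.00000000e+00]])
```

View pics/w3.png

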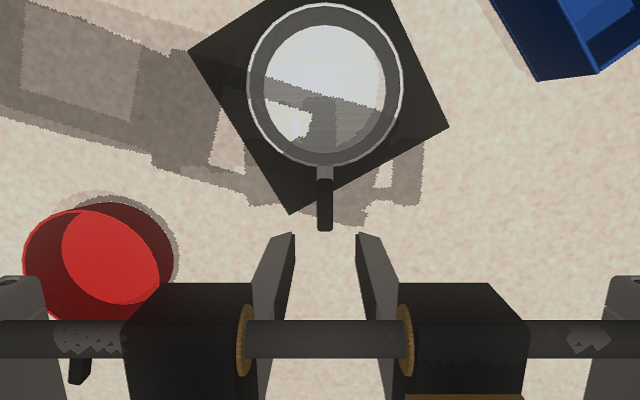

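The large pan stands upright on the mat, rim centre (325,85), radius 78 px. The red pan at (95,260) is untouched.

>>> move_arm:
  commands:
    - [0.61,-0.31,0.005,-0.138]
    - [0.61,-0.31,0.005,-0.138]
    - [0.61,-0.31,0.005,-0.138]
    - [0.61,-0.31,0.005,-0.138]
    - [0.61,-0.31,0.005,-0.138]
    - [0.61,-0.31,0.005,-0.138]
    - [0.61,-0.31,0.005,-0.138]

```text
time_s: 7.95
eef_pos: [473.8, -70.1, 175.1]
orientation: [0.618, 0.786, -0.001, -0.002]
wrist_force: [1.2, -0.5, -0.5]
gripper_width: 0.349
grasp_force: 0.0
```

```bash
python3 - <<'E'
from h import *
m=camera_model("wrist")
m["world_from_camera"]=np.array([[ 8.07101623e-01, -5.70682892e-01, -1.51353911e-01,4.65086763e+02],[-5.90411505e-01, -7.80610069e-01, -2.05090651e-01,-3.51325224e+02],[-1.10666092e-03,  2.54890088e-01, -9.66969399e-01,3.44716039e+02],[0,0,0,1]])
im=cv2.imread("pics/w3.png")
r=ray(m,(325,85),49);e=ray(m,(325,229),61);d=e-r
print("L rim",r,[np.hypot(*(ray(m,(325+a,85),49)-r)) for a in(-78,78)],np.hypot(*d),np.arctan2(d[1],d[0]))
A,B,C=[ray(m,p,4) for p in((188,51),(290,214),(448,127))]
print("mat",(A+C)/2,np.hypot(*(A-B)),np.hypot(*(C-B)))
go(528,262,175,-.465+np.pi/2)
E
```

```text
L rim [ 475.48486394 -336.9244532 ] [np.float64(62.52921609715896), np.float64(62.499965648087525)] 117.73696442846844 -2.202131922674268
mat [ 471.75850525 -336.29648996] 177.19192850982364 175.21873755198038
t 7.95 tcp [473.8 -70.1 175.1] yaw 0.238 q6 -0.57 row [0.6197 0.2622 0.0011] -0.138
```

>>> move_arm:
  commands:
    - [0.61,0.26,0,-0.138]
    - [0.61,0.26,0,-0.138]
    - [0.61,0.26,0,-0.138]
    - [0.61,0.26,0,-0.138]
    - [0.61,0.26,0,-0.138]
    - [0.61,0.26,0,-0.138]
    - [0.61,0.26,0,-0.138]
    - [0.61,0.26,0,-0.138]
  fingers: -0.2

```text
time_s: 8.75
eef_pos: [529.1, 257.4, 174.7]
orientation: [0.229, 0.973, -0.0, -0.002]
wrist_force: [-0.1, 0.1, -0.4]
gripper_width: 0.402
grasp_force: 0.0
```

>>> move_arm:
  commands:
    - [0,0,0,0]
    - [0,0,0,0]

```text
time_s: 8.95
eef_pos: [529.7, 252.5, 176.0]
orientation: [0.232, 0.973, -0.001, -0.001]
wrist_force: [0.0, -0.3, -0.2]
gripper_width: 0.401
grasp_force: 0.0
```

```bash
python3 - <<'E'
from h import *
go(528,262,175,-.465+np.pi/2)
m=camera_model("wrist");im=camera("wrist")[:,:,::-1];cv2.imwrite("pics/w4.png",im);np.save("w4.npy",m["world_from_camera"])
E
```

```text
t 8.95 tcp [529.7 252.5 176. ] yaw 1.102 q6 -0.8 row [0.0115 0.0154 0.0019] -0.0006
```

View pics/w4.png

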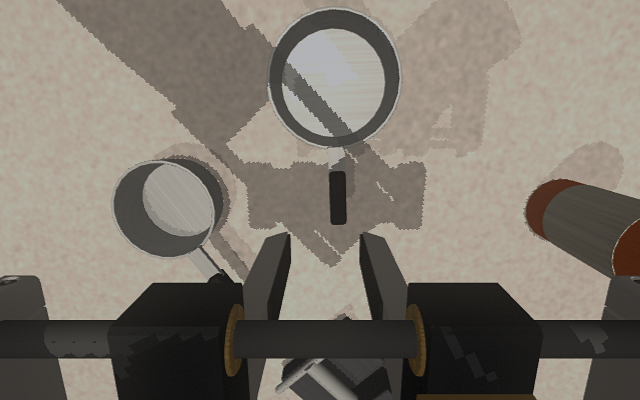

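The wrist view shows the middle pan, rim centre (335,78), with its grip from (337,171) to (338,224). The can is at right (base about (560,210)), the vice is below at (340,350), and the small pan is at (165,208). I check the clearances.

```bash
python3 - <<'E'
from h import *
m=camera_model("wrist");m["world_from_camera"]=np.load("w4.npy")
r=ray(m,(335,78),45);a,b=ray(m,(337,171),57),ray(m,(338.5,222),57);d=b-r;th=np.arctan2(d[1],d[0])
print("rim",r,[np.hypot(*(ray(m,(335+k,78),45)-r)) for k in(-65,65)],"grip",np.hypot(*(a-r)),np.hypot(*d),th)
p=r+90*np.array([np.cos(th),np.sin(th)])
t=camera_model("top")
u=np.array([np.cos(th),np.sin(th)]);v=np.array([-u[1],u[0]])
for n,q in(("can top",ray(t,(195,139),160)),("can base",ray(m,(528,195),0)),("vice near L",ray(t,(277,144),30)),("vice near R",ray(t,(303,138),30)),("vice w",ray(m,(278,390),40))):
    print(n,q,"along",(q-p)@u,"side",(q-p)@v)
print(p);go(*p,44,th+np.pi/2)
# small pan
s=ray(m,(164,208),45);print("S rim",s)
E
```

```text
rim [447.37423239 302.85196693] [np.float64(51.99904690651983), np.float64(51.9583453984834)] grip 73.16219368699254 117.1005700862798 -0.439040888112928
can top [660.77704198 447.51384034] along 41.67199703816082 side 221.6535629251314
can base [631.21051303 428.21963925] along 23.110979688257252 side 191.62133914742532
vice near L [663.09706931 205.39050685] along 146.69172370649812 side 3.479439440424622
vice near R [682.24711229 115.49812175] along 202.23626420060344 side -69.74739353134916
vice w [694.04773371 114.38176163] along 213.39224486106835 side -65.74176982331113
[528.83861175 264.59553092]
t 9.0 tcp [530.  252.4 176.4] yaw 1.101 q6 -0.8 row [0.0128 0.0212 0.2649] -0.0048
S rim [476.27678616 120.63179833]
```

>>> move_arm:
  commands:
    - [0.013,0.021,0.06,-0.005]
    - [0.013,0.021,0.12,-0.005]
    - [0.013,0.021,0.14,-0.005]
    - [0.013,0.021,0.14,-0.005]

```text
time_s: 9.4
eef_pos: [528.0, 264.5, 105.5]
orientation: [0.217, 0.976, -0.001, -0.002]
wrist_force: [0.3, 0.8, -0.2]
gripper_width: 0.398
grasp_force: 0.0
```

```bash
python3 -c "
from h import *
go(528.8,264.6,44,1.132)"
```

```text
t 9.4 tcp [528.  264.5 105.5] yaw 1.133 q6 -0.81 row [-0.0018  0.0012  0.1229] 0.0001
```

>>> move_arm:
  commands:
    - [-0.001,0.001,0.06,0]
    - [-0.001,0.001,0.1,0]
    - [-0.001,0.001,0.123,0]
    - [-0.001,0.001,0.123,0]
    - [-0.001,0.001,0.123,0]

```text
time_s: 9.9
eef_pos: [531.3, 266.6, 47.3]
orientation: [0.217, 0.976, 0.001, 0.001]
wrist_force: [0.4, -0.8, 0.1]
gripper_width: 0.401
grasp_force: 0.0
```

>>> move_arm:
  commands:
    - [-0.001,0.001,0,0]
    - [0,0,0,0]
    - [0,0,0,0]
    - [0,0,0,0]
    - [0,0,0,0]
  fingers: -1

```text
time_s: 10.4
eef_pos: [530.5, 266.5, 46.6]
orientation: [0.216, 0.976, 0.0, 0.0]
wrist_force: [-0.9, -0.7, 3.4]
gripper_width: 0.145
grasp_force: 59.9
```

>>> move_arm:
  commands:
    - [0,0,-0.01,0]
    - [0,0,-0.04,0]
    - [0,0,-0.09,0]
    - [0,0,-0.15,0]
    - [0,0,-0.2,0]
    - [0,0,-0.2,0]
    - [0,0,-0.2,0]

```text
time_s: 11.1
eef_pos: [530.3, 266.6, 146.3]
orientation: [0.216, 0.976, 0.0, 0.001]
wrist_force: [-0.4, -0.2, -2.9]
gripper_width: 0.145
grasp_force: 59.9
```

```bash
python3 - <<'E'
from h import *
th=-1.3
m=camera_model("wrist");im=camera("wrist")[:,:,::-1];cv2.imwrite("pics/w5.png",im);np.save("w5.npy",m["world_from_camera"])
x,y=475.5+90*np.cos(th),-337+90*np.sin(th);print(x,y);go(x,y,145,th+np.pi/2)
E
```

```text
499.57489457621284 -423.72023668754736
t 11.15 tcp [529.3 266.2 144.8] yaw 1.135 q6 -0.81 row [-5.2920e-01 -1.2756e+00  7.0000e-04] 0.1375
```

>>> move_arm:
  commands:
    - [-0.015,-0.04,0,0.005]
    - [-0.05,-0.12,0,0.015]
    - [-0.09,-0.21,0,0.025]
    - [-0.13,-0.3,0,0.035]
    - [-0.17,-0.39,0,0.045]
    - [-0.21,-0.48,0,0.055]
    - [-0.24,-0.57,0,0.065]
    - [-0.27,-0.64,0,0.07]

```text
time_s: 11.95
eef_pos: [515.0, -82.5, 143.6]
orientation: [0.426, 0.905, -0.0, -0.002]
wrist_force: [0.0, 0.7, -2.7]
gripper_width: 0.148
grasp_force: 59.9
```

```bash
python3 -c "
from h import *
go(499.6,-423.7,145,.271)"
```

```text
t 11.95 tcp [515.  -82.5 143.6] yaw 0.692 q6 -1.02 row [-0.506  -0.4589 -0.0033] 0.0669
```

>>> move_arm:
  commands:
    - [-0.06,-0.055,-0.003,0.01]
    - [-0.13,-0.115,-0.003,0.02]
    - [-0.2,-0.18,-0.003,0.03]
    - [-0.27,-0.245,-0.003,0.04]
    - [-0.34,-0.31,-0.003,0.05]
    - [-0.41,-0.37,-0.003,0.06]
    - [-0.46,-0.42,-0.003,0.067]
    - [-0.5,-0.455,-0.003,0.067]

```text
time_s: 12.75
eef_pos: [500.6, -419.8, 144.3]
orientation: [0.605, 0.796, 0.0, -0.002]
wrist_force: [0.3, -0.2, -2.4]
gripper_width: 0.147
grasp_force: 59.9
```

>>> move_arm:
  commands:
    - [0,0,0,0]
    - [0,0,0,0]
    - [0,0,0,0]

```text
time_s: 13.05
eef_pos: [502.0, -416.4, 145.6]
orientation: [0.604, 0.797, 0.001, -0.002]
wrist_force: [-0.6, 0.1, -2.3]
gripper_width: 0.142
grasp_force: 59.9
```

```bash
python3 - <<'E'
from h import *
go(499.6,-423.7,145,.271)
m=camera_model("wrist");im=camera("wrist")[:,:,::-1];cv2.imwrite("pics/w6.png",im);np.save("w6.npy",m["world_from_camera"])
E
```

```text
t 13.05 tcp [ 502.  -416.4  145.6] yaw 0.274 q6 -1.1 row [-0.0128 -0.0086  0.0012] 0.0006
```

View pics/w6.png

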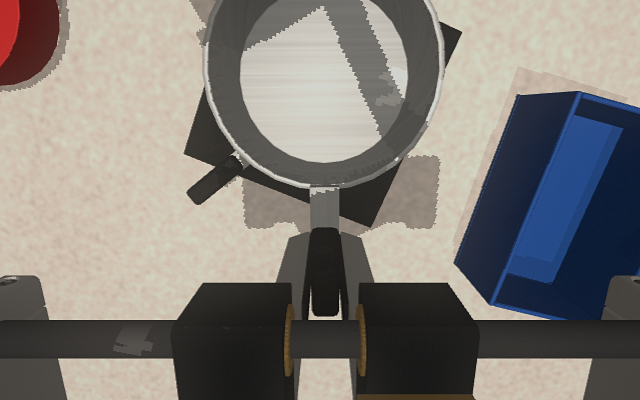

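The held middle pan is level and centred, rim x from 204 to 443 and near edge at (324,188). It hangs over the large pan, whose grip is at (215,180). I check the axis and the offset.

```bash
python3 - <<'E'
from h import *
m=camera_model("wrist");m["world_from_camera"]=np.load("w6.npy")
s,M=tool();ax=np.array([M[0,0],M[1,0]]) ;print("toolx",ax)
z=s["eef_pos"][2]-1.6
n=ray(m,(324,188),z);l,r=ray(m,(204,65),z),ray(m,(443,65),z)
print("near",n,"dist tcp",np.hypot(*(n-s["eef_pos"][:2])),"width",np.hypot(*(l-r)),"mid",(l+r)/2)
u=s["eef_pos"][:2]-n;u/=np.hypot(*u);c=n-55*u;print("axis est",c,np.arctan2(u[1],u[0]),"TCP-axis",s["eef_pos"][:2]-c)
d=np.array([475.5,-337])-c;print(d,"tool",(M[:2,:2].T@d)/500)
# L rim end check: L grip end tip
e=ray(m,(192,203),61);print("L grip end dist",np.hypot(*(e-[475.5,-337])))
E
```

```text
toolx [-0.27152655  0.96242745]
near [ 492.73704309 -382.21928172] dist tcp 35.495399613311776 width 106.57497679888841 mid [ 477.33666055 -328.21737759]
axis est [ 477.91052957 -329.25538367] -1.2978467660774455 TCP-axis [ 24.39511392 -87.14525671]
[-2.41052957 -7.74461633] tool [-0.01359822 -0.00884572]
L grip end dist 121.76979840987681
```

>>> move_arm:
  commands:
    - [-0.013,-0.009,0,0]
    - [-0.013,-0.009,0.02,0]
    - [-0.013,-0.009,0.05,0]
    - [-0.013,-0.009,0.075,0]
    - [-0.013,-0.009,0.075,0]
    - [-0.013,-0.009,0.075,0]

```text
time_s: 13.7
eef_pos: [499.5, -425.0, 108.6]
orientation: [0.604, 0.797, 0.0, -0.001]
wrist_force: [-0.2, -0.2, -2.1]
gripper_width: 0.145
grasp_force: 59.9
```

```bash
python3 -c "
from h import *
go(499.8,-423.8,54.6,.272)"
```

```text
t 13.7 tcp [ 499.5 -425.   108.6] yaw 0.274 q6 -1.11 row [0.002  0.0014 0.1081] 0.0003
```

>>> move_arm:
  commands:
    - [0.002,0.001,0.025,0]
    - [0.002,0.001,0.05,0]
    - [0.002,0.001,0.07,0]
    - [0.002,0.001,0.085,0]
    - [0.002,0.001,0.095,0]
    - [0.002,0.001,0.102,0]
    - [0.002,0.001,0.107,0]
    - [0.002,0.001,0.108,0]

```text
time_s: 14.5
eef_pos: [500.2, -424.7, 55.9]
orientation: [0.604, 0.797, -0.0, 0.0]
wrist_force: [0.5, 0.3, -2.2]
gripper_width: 0.142
grasp_force: 59.9
```

>>> move_arm:
  commands:
    - [0,0,0.002,0]
    - [0,0,0.004,0]
    - [0,0,0.004,0]

```text
time_s: 14.8
eef_pos: [500.6, -425.2, 54.8]
orientation: [0.604, 0.797, -0.0, 0.001]
wrist_force: [0.5, -1.3, 0.2]
gripper_width: 0.144
grasp_force: 59.9
```

>>> move_arm:
  commands:
    - [0,0,0,0]
    - [0,0,0,0]
    - [0,0,0,0]
  fingers: -0.3

```text
time_s: 15.1
eef_pos: [500.3, -424.7, 54.2]
orientation: [0.604, 0.797, 0.0, 0.0]
wrist_force: [-0.3, 0.0, -0.4]
gripper_width: 0.336
grasp_force: 0.0
```

>>> move_arm:
  commands:
    - [0,0,-0.05,0]
    - [0,0,-0.12,0]
    - [0,0,-0.2,0]
    - [0,0,-0.25,0]
    - [0,0,-0.25,0]
    - [0,0,-0.25,0]

```text
time_s: 15.7
eef_pos: [500.2, -424.7, 179.1]
orientation: [0.604, 0.797, -0.0, 0.0]
wrist_force: [-0.4, 0.1, -0.6]
gripper_width: 0.345
grasp_force: 0.0
```

```bash
python3 - <<'E'
from h import *
th=.12
go(476.5+90*np.cos(th),119.5+90*np.sin(th),178,th+np.pi/2)
m=camera_model("wrist");im=camera("wrist")[:,:,::-1];cv2.imwrite("pics/w7.png",im);np.save("w7.npy",m["world_from_camera"])
E
```

```text
t 15.7 tcp [ 500.2 -424.7  179.1] yaw 0.274 q6 -1.11 row [1.0331 0.4263 0.0017] -0.2255
```

View pics/w7.png

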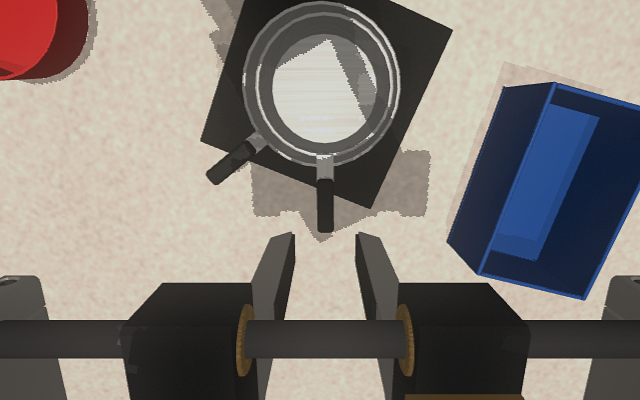

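The middle pan is nested in the large one: concentric rims about (322,83), handles at (230,162) and (325,205) well apart. Now the small pan, with the tool yaw at −1.45 to keep joint 6 in range.

>>> move_arm:
  commands:
    - [0.52,0.215,0,0.13]
    - [0.52,0.215,0,0.13]
    - [0.52,0.215,0,0.13]
    - [0.52,0.215,0,0.13]
    - [0.52,0.215,0,0.13]
    - [0.52,0.215,0,0.13]
    - [0.52,0.215,0,0.13]

```text
time_s: 16.45
eef_pos: [531.8, -140.1, 176.1]
orientation: [0.87, 0.494, -0.001, -0.003]
wrist_force: [0.4, -0.1, 0.0]
gripper_width: 0.35
grasp_force: 0.0
```

```bash
python3 - <<'E'
from h import *
m=camera_model("wrist");m["world_from_camera"]=np.load("w7.npy")
print("M",[ray(m,p,53) for p in((322,83),)],[ray(m,p,53) for p in((255,83),(388,83))])
th=.12
go(476.5+90*np.cos(th),119.5+90*np.sin(th),175,th-np.pi/2)
E
```

```text
M [array([ 474.09534418, -336.52133673])] [array([ 423.20564237, -350.78737535]), array([ 524.23470529, -322.46564302])]
t 16.45 tcp [ 531.8 -140.1  176.1] yaw -0.538 q6 0.12 row [ 0.4992 -0.2187  0.0039] 0.1452
```

>>> move_arm:
  commands:
    - [0.5,-0.219,0,-0.19]
    - [0.5,-0.219,0,-0.19]
    - [0.5,-0.219,0,-0.19]
    - [0.5,-0.219,0,-0.19]
    - [0.5,-0.219,0,-0.19]
    - [0.5,-0.219,0,-0.19]
    - [0.5,-0.219,0,-0.19]
    - [0.5,-0.219,0,-0.19]
  fingers: -0.2

```text
time_s: 17.25
eef_pos: [567.9, 125.5, 176.5]
orientation: [0.44, 0.898, -0.001, -0.002]
wrist_force: [-0.2, 0.2, 0.3]
gripper_width: 0.402
grasp_force: 0.0
```

```bash
python3 - <<'E'
from h import *
th=.12
go(476.5+90*np.cos(th),119.5+90*np.sin(th),175,th+np.pi/2)
E
```

```text
t 17.25 tcp [567.9 125.5 176.5] yaw 0.659 q6 -0.59 row [0.0101 0.0027 0.0029] -0.1642
```

>>> move_arm:
  commands:
    - [0.01,0.003,0,-0.164]
    - [0.01,0.003,0,-0.164]
    - [0.01,0.003,0,-0.164]
    - [0.01,0.003,0,-0.164]
    - [0.01,0.003,0,-0.164]
    - [0.01,0.003,0,-0.164]
    - [0.01,0.003,0,-0.164]
    - [0.01,0.003,0,-0.164]

```text
time_s: 18.05
eef_pos: [566.2, 129.1, 176.8]
orientation: [-0.055, 0.998, -0.0, -0.002]
wrist_force: [-0.2, 0.8, -0.3]
gripper_width: 0.394
grasp_force: 0.0
```

>>> move_arm:
  commands:
    - [0,0,0,0]
    - [0,0,0,0]

```text
time_s: 18.25
eef_pos: [566.8, 129.8, 178.1]
orientation: [-0.054, 0.999, -0.0, -0.001]
wrist_force: [0.7, -0.0, 0.1]
gripper_width: 0.401
grasp_force: 0.0
```

```bash
python3 - <<'E'
from h import *
th=.12
go(476.5+90*np.cos(th),119.5+90*np.sin(th),175,th+np.pi/2)
m=camera_model("wrist");im=camera("wrist")[:,:,::-1];cv2.imwrite("pics/w8.png",im);np.save("w8.npy",m["world_from_camera"])
E
```

```text
t 18.25 tcp [566.8 129.8 178.1] yaw 1.679 q6 -1.6 row [0.0017 0.0012 0.0062] -0.0019
```

View pics/w8.png

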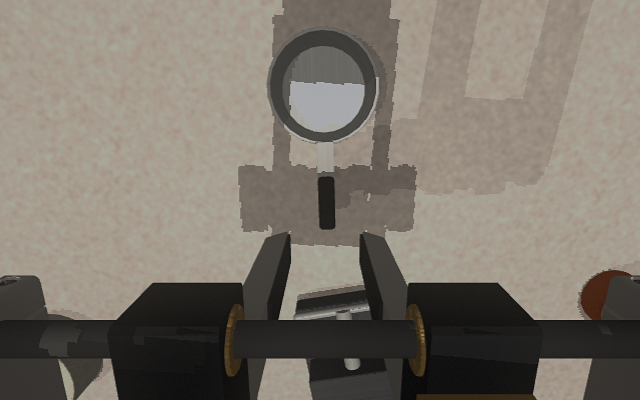

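The small pan's rim centre is (323,85), its grip runs from (326,177) to (327,228), and the vice's near edge is at about (335,292). I've now viewed 10 pictures, so from here I work from numbers only.

```bash
python3 - <<'E'
from h import *
m=camera_model("wrist");m["world_from_camera"]=np.load("w8.npy")
r=ray(m,(323,85),45);a,b=ray(m,(326,177),57),ray(m,(327.3,226),57);d=b-r;th=np.arctan2(d[1],d[0])
print("rim",r,[np.hypot(*(ray(m,(323+k,85),45)-r)) for k in(-54,54)],"grip",np.hypot(*(a-r)),np.hypot(*d),th)
p=r+90*np.array([np.cos(th),np.sin(th)])
u=d/np.hypot(*d);v=np.array([-u[1],u[0]])
for q in(ray(m,(335,290),62),ray(m,(335,290),0)):print("vice",(q-p)@u,(q-p)@v)
print(p);go(*p,45,th+np.pi/2)
E
```

```text
rim [476.351779   117.73829528] [np.float64(43.69957163475307), np.float64(43.702839439534)] grip 73.38312593010578 116.23226180947293 0.1388668036248917
vice 84.66237527719194 5.103404406025462
vice 119.11248634175288 6.060104694082037
[565.48539311 130.19617773]
t 18.3 tcp [566.9 129.9 178.4] yaw 1.68 q6 -1.6 row [0.0024 0.0009 0.2667] -0.0048
```

>>> move_arm:
  commands:
    - [0.002,0.001,0.06,-0.005]
    - [0.002,0.001,0.13,-0.005]
    - [0.002,0.001,0.19,-0.005]
    - [0.002,0.001,0.24,-0.005]
    - [0.002,0.001,0.266,-0.005]
    - [0.002,0.001,0.266,-0.005]
    - [0.002,0.001,0.266,-0.005]

```text
time_s: 19.0
eef_pos: [566.8, 130.7, 46.7]
orientation: [-0.071, 0.997, -0.0, 0.001]
wrist_force: [0.1, -0.3, 0.9]
gripper_width: 0.4
grasp_force: 0.0
```

>>> move_arm:
  commands:
    - [0,0,0,0]
    - [0,0,0,0]
    - [0,0,0,0]
    - [0,0,0,0]
    - [0,0,0,0]
  fingers: -1

```text
time_s: 19.5
eef_pos: [566.8, 130.8, 46.9]
orientation: [-0.071, 0.997, 0.0, 0.001]
wrist_force: [0.5, 0.9, 2.9]
gripper_width: 0.145
grasp_force: 60.0
```

>>> move_arm:
  commands:
    - [0,0,-0.01,0]
    - [0,0,-0.04,0]
    - [0,0,-0.09,0]
    - [0,0,-0.15,0]
    - [0,0,-0.2,0]
    - [0,0,-0.2,0]
    - [0,0,-0.2,0]

```text
time_s: 20.2
eef_pos: [566.1, 130.6, 146.4]
orientation: [-0.071, 0.997, -0.0, 0.001]
wrist_force: [0.7, -0.7, -2.4]
gripper_width: 0.143
grasp_force: 60.0
```

```bash
python3 - <<'E'
from h import *
th=.4
x,y=475.3+90*np.cos(th),-337.2+90*np.sin(th);print(x,y);go(x,y,146,th+np.pi/2)
m=camera_model("wrist");im=camera("wrist")[:,:,::-1];cv2.imwrite("pics/w9.png",im)
g=im.astype(int).sum(2)
for y in(150,170,190):print(y,''.join('%4d'%v for v in g[y,200:450:6]//3))
E
```

```text
558.1954894602596 -302.15234919222144
t 20.2 tcp [566.1 130.6 146.4] yaw 1.713 q6 -1.63 row [ 1.379e-01 -8.546e-01  7.000e-04] -0.0411
150  157 156 160 159 160 155 158 152 156 155 152 142 174  69  71  71  71  72  70  72  73  71  71  73  71  73  72  72  72  63 165  89  93 145 145 140 142 145 143 145 143 143
170  154 155 161 159 159 124 106 103 104 104 158 157 106 106 108 160 107 105 100 166 166 167 165 166  89  89  89 142 143 146  88  90  93  86  89  91  91  86 142 141 147 144
190  159 157 157 158 154 120 109 109 108 106 110 112 108 104 106 108 107 105 107 147 148 148 146 147  90  87  91  89  90  91  92  89  93  90  89  87  92  92 141 144 145 150
```

>>> move_arm:
  commands:
    - [0.01,-0.03,0,-0.002]
    - [0.02,-0.1,0,-0.008]
    - [0.035,-0.19,0,-0.014]
    - [0.05,-0.28,0,-0.02]
    - [0.065,-0.37,0,-0.026]
    - [0.08,-0.46,0,-0.032]
    - [0.095,-0.54,0,-0.038]
    - [0.105,-0.6,0,-0.041]

```text
time_s: 21.05
eef_pos: [554.4, -175.7, 143.3]
orientation: [-0.198, 0.98, 0.001, -0.002]
wrist_force: [-0.1, 0.9, -2.4]
gripper_width: 0.145
grasp_force: 60.0
```

```bash
python3 -c "
from h import *
go(559.5,-301.6,146,1.971)"
```

```text
t 21.05 tcp [ 554.4 -175.7  143.3] yaw 1.969 q6 -2.42 row [ 0.0883 -0.236  -0.0058] -0.0003
```

>>> move_arm:
  commands:
    - [0.02,-0.06,-0.006,0]
    - [0.045,-0.12,-0.006,0]
    - [0.065,-0.18,-0.006,0]
    - [0.08,-0.22,-0.006,0]
    - [0.088,-0.236,-0.006,0]
    - [0.088,-0.236,-0.006,0]
    - [0.088,-0.236,-0.006,0]

```text
time_s: 21.75
eef_pos: [561.4, -298.2, 148.2]
orientation: [-0.199, 0.98, 0.001, -0.0]
wrist_force: [-0.1, 0.7, -2.2]
gripper_width: 0.142
grasp_force: 60.0
```

>>> move_arm:
  commands:
    - [0,0,0,0]
    - [0,0,0,0]
    - [0,0,0,0]

```text
time_s: 22.05
eef_pos: [562.0, -298.7, 149.2]
orientation: [-0.199, 0.98, -0.0, 0.0]
wrist_force: [1.2, -0.3, -1.5]
gripper_width: 0.147
grasp_force: 60.0
```

```bash
python3 - <<'E'
from h import *
go(559.5,-301.6,146,1.971)
m=camera_model("wrist");im=camera("wrist")[:,:,::-1];cv2.imwrite("pics/w10.png",im);np.save("w10.npy",m["world_from_camera"])
# held small pan rim expected pixel vs image
s,M=tool();c=s["eef_pos"][:2]+91.4*np.array([M[0,0],M[1,0]]);print("axis",c)
for k in(-46,46):
    q=c+k*np.array([M[0,1],M[1,1]]);print(proj(m,[*q,s["eef_pos"][2]-1.9]))
near=c-46*np.array([M[0,0],M[1,0]]);print("near",proj(m,[*near,s["eef_pos"][2]-1.9]))
g=cv2.cvtColor(im,cv2.COLOR_BGR2GRAY)
y=int(proj(m,[*c,s["eef_pos"][2]])[1]);print(y)
for y in(60,90,):print(y,g[y,190:460:5])
print("strap col",g[170:215:3,325])
E
```

```text
t 22.05 tcp [ 562.  -298.7  149.2] yaw 1.971 q6 -2.6 row [ 0.0068 -0.0034  0.0064] 0.0001
axis [ 477.76865284 -334.53835427]
[223.83977784  66.11286215]
[429.42332349  66.08415138]
near [326.5197479  167.90885258]
65
60 [ 64  63  64  63  54  34 222 204  92  90  89  90  89  90 213 219 216 220
 226 226 227 227 227 227 228 228 227 227 227 227 228 228 227 227 226 226
 226 227 226 226 231  95  94  93  97  93  90 196  49  49  50  50  49  50]
90 [215 221  59  58  58  56  55  54 227  90  93  92  92  92 211 219 219 226
 226 226 227 227 228 227 228 227 228 228 228 228 228 228 227 227 227 227
 227 227 227 226 231  99 100 100  95  96 224  40  41  43  37 142 145 143]
strap col [141 140 142 140 140 139 139 139 140 118 118 119 119 118 117]
```

>>> move_arm:
  commands:
    - [0.006,-0.003,0.02,0]
    - [0.006,-0.003,0.05,0]
    - [0.006,-0.003,0.08,0]
    - [0.006,-0.003,0.08,0]
    - [0.006,-0.003,0.08,0]

```text
time_s: 22.6
eef_pos: [558.7, -301.6, 107.4]
orientation: [-0.198, 0.98, 0.001, -0.001]
wrist_force: [-0.6, -0.2, -1.5]
gripper_width: 0.143
grasp_force: 60.0
```

```bash
python3 -c "
from h import *
go(559.5,-301.6,58.9,1.971)"
```

```text
t 22.6 tcp [ 558.7 -301.6  107.4] yaw 1.97 q6 -2.6 row [-0.0016 -0.0007  0.0969] -0.0002
```

>>> move_arm:
  commands:
    - [-0.001,0,0.025,0]
    - [-0.001,0,0.045,0]
    - [-0.001,0,0.06,0]
    - [-0.001,0,0.075,0]
    - [-0.001,0,0.085,0]
    - [-0.001,0,0.092,0]
    - [-0.001,0,0.096,0]
    - [-0.001,0,0.096,0]

```text
time_s: 23.4
eef_pos: [560.0, -302.0, 60.8]
orientation: [-0.198, 0.98, 0.0, -0.0]
wrist_force: [-0.0, -0.8, -2.6]
gripper_width: 0.144
grasp_force: 60.0
```

>>> move_arm:
  commands:
    - [0,0,0.002,0]
    - [0,0,0.004,0]
    - [0,0,0.005,0]
    - [0,0,0.005,0]

```text
time_s: 23.8
eef_pos: [560.4, -302.2, 59.0]
orientation: [-0.198, 0.98, -0.0, 0.0]
wrist_force: [0.5, 0.5, -0.1]
gripper_width: 0.147
grasp_force: 60.0
```

>>> move_arm:
  commands:
    - [0,0,0,0]
    - [0,0,0,0]
    - [0,0,0,0]
  fingers: -0.3

```text
time_s: 24.1
eef_pos: [560.1, -302.1, 58.6]
orientation: [-0.198, 0.98, -0.0, 0.0]
wrist_force: [-0.8, -0.3, -0.2]
gripper_width: 0.339
grasp_force: 0.0
```

>>> move_arm:
  commands:
    - [0,0,-0.05,0]
    - [0,0,-0.12,0]
    - [0,0,-0.2,0]
    - [0,0,-0.25,0]
    - [0,0,-0.25,0]
    - [0,0,-0.25,0]

```text
time_s: 24.7
eef_pos: [560.1, -302.0, 183.6]
orientation: [-0.198, 0.98, -0.0, 0.0]
wrist_force: [-0.2, 0.2, -0.3]
gripper_width: 0.355
grasp_force: 0.0
```

```bash
python3 - <<'E'
from h import *
s,M=tool();print(s["eef_pos"],s["wrist_force"])
m=camera_model("wrist");im=camera("wrist")[:,:,::-1];cv2.imwrite("pics/w11.png",im)
for n,c,z,R in(("S",(475.3,-337.2),57,46),("M",(475.3,-337.2),53,55),("L",(475.5,-337),49,64)):
    print(n,[proj(m,[c[0]+k*R*M[0,1],c[1]+k*R*M[1,1],z]).round() for k in(-1,1)])
g=cv2.cvtColor(im,cv2.COLOR_BGR2GRAY)
y=int(proj(m,[475.3,-337.2,57])[1])
for x in range(230,420,48):print(x,g[y,x:x+48:2])
for (n,th,z) in(("S",.4,65),("M",-1.3,61),("L",-2.2,57)):
    p=proj(m,[475.3+98*np.cos(th),-337.2+98*np.sin(th),z]);print(n,p.round(),im[int(p[1])%400,int(p[0])%640])
E
```

```text
[ 560.07529665 -302.02032355  183.62086575] [-0.20805858  0.19117058 -0.2927259 ]
S [array([269.,  84.]), array([385.,  84.])]
M [array([258.,  84.]), array([395.,  84.])]
L [array([248.,  85.]), array([406.,  85.])]
230 [ 47  43  36  41  84 132 198 238 231 228 229 228 227 232 121  93  92  92
  88 205 157  89  91  91]
278 [ 90  90  80 217 223 223 222 225 227 226 226 226 226 226 226 227 226 227
 226 226 227 227 226 227]
326 [226 227 227 227 227 227 226 227 226 226 227 226 227 226 226 227 226 226
 226 226 214  91  94  98]
374 [ 98  94  83 229 131  85  93 127 225 108  95  95 118 231  81  46  46  46
  50  51  49  48  49  50]
S [327. 206.] [37 39 42]
M [201.  66.] [61 66 69]
L [258. -37.] [70 75 79]
```

The rims are concentric to about 3 px and the small pan's weight came off at its expected home height (59.0 mm against 58.9 mm). The gripper is clear, so I hand in.

```bash
python3 -c "
from workcell import bot;print(bot.close_job())"
```

```text
the job is handed in; nothing more can be done
None
```

The three pans are nested upright on the mat with their handles well apart, the can, tape, vice and blue bin were left alone, and the job was handed in at about 25 s; no verdict came back.

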